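# Find the full screw tin and fit it in the build caddy

## Robot

A 6-joint arm with a two-finger parallel gripper is mounted at the origin on the work surface. World frame = base frame: x ahead of the robot, y to its left, z up, the work surface at z = 0. Lengths are in mm, angles in degrees, forces in N, time in s.
With the tool pointing down it reaches from about 300 to 850 mm from the base axis. Payload 4.2 kg.
Tool frame: the origin (TCP) lies at the very end of the fingers, on their centre line; the grasp point (between the pads) lies 19 mm behind it (env.grip_point_offset is the distance from the TCP to the grasp point, in mm); z points along the fingers, y is the line along which they close (so a half turn about z gives the same grasp; the last joint's range is limited). The gripper opens to 91 mm and grips with 3 to 60 N. Pads are 32 mm wide; open, the fingers measure 118 mm over their backs; the gripper's body (76 mm by 178 mm) begins 60 mm behind the grasp point.
Start: joints at [-67.494, 18.312, 89.639, -0, 72.044, -1.146], TCP at [230.682, -526.718, 185.676] pointing down, gripper open.
Joint ranges: [-177.97, 177.97], [-48.28, 115.42], [12.27, 149.76], [-77.06, 257.06], [2.81, 150.46], [-146.56, 146.56]. Speed limits (degrees/s): [147.25, 147.25, 180, 180, 180, 180].

## Interface

Orientations are given as [roll, pitch, yaw] about the fixed x, y, z axes, in that order (R = Rz(yaw) Ry(pitch) Rx(roll)).
In Python, from workcell import env gives the robot as it stands. The module is installed in compiled form; this text tells all that it offers.
- The arm moves only by the tool arm_command, never from a script. Its argument "rows" is a list of rows, each an object with "delta_pos": the shift along the tool's x, y, z in mm, a list of three; "roll": the turn about the tool's z in units of 5 degrees (1.0 is 5 degrees); "jaw": the opening in per cent of the stroke, from 0 (shut) to 100 (fully open). A call has 1 to 20 rows; each row is the pose to reach, as a shift and turn from the pose commanded when the call began, along the tool's axes at that moment; what a row does not reach only later rows make up. A row lasts 1/12 s, in which the tool goes at most 41.7 mm and 7.16 degrees, less where a joint would pass 70% of its speed; a pose out of reach is approached as far as the arm can. A call with a gripper value outside its range is refused whole. The fingers move at their own pace and stop on an object; "squeeze" is the grip in N (left out, the last holds). Time passes only in rows, so rows that repeat a pose let the fingers close. It gives the time, the measured TCP pose, the force, the opening and the grip force at its end, in the units of the state.
- env.state(): the state, without advancing time (a new reading comes with each control period).
- env.grab_frame(name): name is "scene" or "top" or "wrist"; returns a dict with "img" (420x560x3 uint8, blue, green, red), "z_map" (420x560 float32, mm along the optical axis (not along the pixel's ray), 0 where there is no reading), "fov_y" (degrees; the focal length in pixels is half the picture's height over the tangent of half this angle, whatever the lens; pixels are square), "cx", "cy" (the principal point, pixels), "dist" ([k1, k2, p1, p2, k3] as OpenCV has them; the pictures are not rectified), "R" (3x3) and "t" (3): a world point X has camera coordinates R X + t; the wrist camera has in their place "T_tool_cam" (4x4, takes a point from camera to tool coordinates, whose origin is the TCP and whose axes are the flange's). Camera axes: x right, y down, z forward; pixel columns grow to the right and rows downward; lengths in mm; the calibration is good to about 2 mm. A picture is of the moment at which its call begins: read the wrist's pose just before it.
- env.job_done(): hands the job in; it is judged then, once.
The state is a dict: "time_s": time; "qpos": joint angles; "qvel": joint speeds; "effort": joint torques, N m; "ee_pos": TCP position; "ee_rot": TCP orientation; "force": force on the tool from outside, world axes, zero at the start; "torque": the same for the moment, N m; "gripper_width": finger opening in mm; "gripper_force": force on a finger pad.
Only numpy, scipy, OpenCV 4.12 (cv2) and the standard library are available. Lean on these libraries where they do the work, as an engineer would, in place of code of your own. Each camera call takes 0.05 s, during which the arm holds its last target. There are 200 camera calls.

## Task

One of the three look-alike blue tins in the black rack is still full of screws: lift them to feel which is the heavy one, and stand that one upright, fully down in the pocket of the yellow caddy, with the two empty ones left standing in the rack. It has to be set down on the way and taken again across its narrow width, because the rack and the caddy leave room for fingers at different sides. Set the tins down without dropping or tipping them, and leave everything else on the bench where it is.

Things in the scene. Friction and masses are not known exactly. Their poses are not given: they have to be found in the camera images.
- tin_a: closed tin, blue with a silver lid, 64 x 44 mm in plan, 90 mm tall, flat vertical sides. Origin: centre of underside; z up, x along the 64 mm side, y along the 44 mm side. Starts upright in a bay of the rack. All three look alike: two are empty (about 180 g), one, any of them, is loaded (590 to 730 g)
- tin_b: closed tin, blue with a silver lid, 64 x 44 mm in plan, 90 mm tall, flat vertical sides. Origin: centre of underside; z up, x along the 64 mm side, y along the 44 mm side. Starts upright in a bay of the rack. All three look alike: two are empty (about 180 g), one, any of them, is loaded (590 to 730 g)
- tin_c: closed tin, blue with a silver lid, 64 x 44 mm in plan, 90 mm tall, flat vertical sides. Origin: centre of underside; z up, x along the 64 mm side, y along the 44 mm side. Starts upright in a bay of the rack. All three look alike: two are empty (about 180 g), one, any of them, is loaded (590 to 730 g)
- rack: fixed black rack, 104 x 186 mm, origin: centre of underside, z up; floor 6 mm above it. Three bays, centres at x = 0, y = -60, 0, +60 mm; a tin stands in each, its 64 mm side along x. Dividers 54 mm apart, 6 mm thick, level with the tins' tops (96 mm), leave 5 mm at a tin's y sides, too little for a finger. The x ends are open but for 14 mm high sills (inner faces x = +-37 mm)
- caddy: fixed yellow caddy, base 110 x 150 mm, origin: centre of underside, z up; floor 6 mm above it. Its pocket, at the middle, is 74 mm along y between two end walls (96 mm high, 50 mm wide) and 54 mm along x between 14 mm high sills: a tin stands in it with its 64 mm side along the caddy's y, 5 mm free all round, and fingers fit only at its x sides (across the tin's 44 mm)
- mat: fixed flat grey bench mat, 240 x 220 mm, 2 mm thick, kept clear between rack and caddy: room to stand a tin down and take it again across its other sides. Origin: centre of its underside
- drive: bystander: silver hard drive, 101 x 147 x 24 mm, origin: centre of its underside
- fan: bystander: black square case fan lying flat, 120 x 120 x 25 mm, origin: centre of its underside
- screwdriver: bystander: red-handled screwdriver, 200 mm long, lying along its x axis
- brush: bystander: small brush, 170 mm long, lying along its x axis
- paste_box: bystander: orange box, 60 x 120 x 30 mm, origin: centre of its underside
Mind the look-alikes: they are no part of the job. Leave any pink or turquoise look-alike of the tin_c alone. Leave any purple look-alike of the tin_a alone.

How it is judged (in metres and radians):
At the end, for the whole second after the job is handed in: The loaded tin stands at rest in the pocket (9 mm in x and y, 4 mm in height, 0.25 rad in yaw, tilt under 0.12 rad), over 3.8 N of weight on the caddy; the two others stand at rest in the rack (20 mm in its x, 75 mm in its y, 4 mm in height, tilt under 0.12 rad) ((((x of tin_a in the frame of caddy between -0.009 and 0.009 m and y of tin_a in the frame of caddy between -0.009 and 0.009 m and z of tin_a in the frame of caddy between 0.002 and 0.01 m and angle between tin_a's own z axis and vertical below 0.12 rad and angle between the x axis of tin_a and the y axis of caddy, either way round below 0.25 rad and linear speed of tin_a below 0.02 m/s and contact force between tin_a and caddy above 3.8 N) and (x of tin_b in the frame of rack between -0.02 and 0.02 m and y of tin_b in the frame of rack between -0.075 and 0.075 m and z of tin_b in the frame of rack between 0.002 and 0.01 m and angle between tin_b's own z axis and vertical below 0.12 rad and linear speed of tin_b below 0.02 m/s) and (x of tin_c in the frame of rack between -0.02 and 0.02 m and y of tin_c in the frame of rack between -0.075 and 0.075 m and z of tin_c in the frame of rack between 0.002 and 0.01 m and angle between tin_c's own z axis and vertical below 0.12 rad and linear speed of tin_c below 0.02 m/s)) or ((x of tin_b in the frame of caddy between -0.009 and 0.009 m and y of tin_b in the frame of caddy between -0.009 and 0.009 m and z of tin_b in the frame of caddy between 0.002 and 0.01 m and angle between tin_b's own z axis and vertical below 0.12 rad and angle between the x axis of tin_b and the y axis of caddy, either way round below 0.25 rad and linear speed of tin_b below 0.02 m/s and contact force between tin_b and caddy above 3.8 N) and (x of tin_a in the frame of rack between -0.02 and 0.02 m and y of tin_a in the frame of rack between -0.075 and 0.075 m and z of tin_a in the frame of rack between 0.002 and 0.01 m and angle between tin_a's own z axis and vertical below 0.12 rad and linear speed of tin_a below 0.02 m/s) and (x of tin_c in the frame of rack between -0.02 and 0.02 m and y of tin_c in the frame of rack between -0.075 and 0.075 m and z of tin_c in the frame of rack between 0.002 and 0.01 m and angle between tin_c's own z axis and vertical below 0.12 rad and linear speed of tin_c below 0.02 m/s)) or ((x of tin_c in the frame of caddy between -0.009 and 0.009 m and y of tin_c in the frame of caddy between -0.009 and 0.009 m and z of tin_c in the frame of caddy between 0.002 and 0.01 m and angle between tin_c's own z axis and vertical below 0.12 rad and angle between the x axis of tin_c and the y axis of caddy, either way round below 0.25 rad and linear speed of tin_c below 0.02 m/s and contact force between tin_c and caddy above 3.8 N) and (x of tin_a in the frame of rack between -0.02 and 0.02 m and y of tin_a in the frame of rack between -0.075 and 0.075 m and z of tin_a in the frame of rack between 0.002 and 0.01 m and angle between tin_a's own z axis and vertical below 0.12 rad and linear speed of tin_a below 0.02 m/s) and (x of tin_b in the frame of rack between -0.02 and 0.02 m and y of tin_b in the frame of rack between -0.075 and 0.075 m and z of tin_b in the frame of rack between 0.002 and 0.01 m and angle between tin_b's own z axis and vertical below 0.12 rad and linear speed of tin_b below 0.02 m/s)))); the robot touches nothing.
It fails at once if a tin is dropped (falls free by more than about 20 mm) ((linear speed of tin_a above 0.62 m/s and contact force between tin_a and the fingers below 0.1 N) or (linear speed of tin_b above 0.62 m/s and contact force between tin_b and the fingers below 0.1 N) or (linear speed of tin_c above 0.62 m/s and contact force between tin_c and the fingers below 0.1 N)).
It fails at once if a tin is tipped over (more than 45 degrees) (angle between any of tin_a, tin_b, tin_c's own z axis and vertical above 0.785 rad).
It fails at once if a bystander (drive, fan, screwdriver, brush, orange box) is moved by more than 30 mm (distance of any of drive, fan, screwdriver, brush, paste_box from where it was at the start of the episode above 0.03 m).
It also fails if it takes over 72 s, if anything falls off the work surface, if the arm or the gripper's body presses on something with over 40 N, if the wrist force passes 120 N, or if a joint passes its speed limit or range.

## Working session

There is one attempt and no reset: what is moved stays moved. The work goes in short steps, Python scripts to look and compute and a tool call to move; the robot and the scene stay as the last step left them, time stands still between calls to the robot, and variables do not carry over. Pictures are saved under pics/ and viewed, at most 10 in all, crops included, and the job is handed in when it is done.

Besides the shell and the picture viewer there is one more tool, called after "Emit:" as name(argument=value, ...) on one line, values as JSON. arm_command: Moves the arm, as the interface text tells. Its arguments: {"type":"object","properties":{"rows":{"type":"array"},"squeeze":{"type":"number"}},"required":["rows"]}

```bash
mkdir -p pics
cat > h.py <<'E'
import numpy as np, cv2
from workcell import env
def grab(n):
    s=env.state(); f=env.grab_frame(n); h,w=f["img"].shape[:2]
    fl=h/2/np.tan(np.radians(f["fov_y"])/2)
    f["K"]=np.array([[fl,0,f["cx"]],[0,fl,f["cy"]],[0,0,1]]); f["s"]=s
    return f
def cloud(f):
    h,w=f["z_map"].shape
    u,v=np.meshgrid(np.arange(w),np.arange(h))
    p=cv2.undistortPoints(np.stack([u,v],-1).reshape(-1,1,2).astype(np.float32),f["K"],np.array(f["dist"],float)).reshape(h,w,2)
    z=f["z_map"].astype(float); P=np.dstack([p[...,0]*z,p[...,1]*z,z])
    if "R" in f: return (P-np.ravel(f["t"]))@np.array(f["R"])
    from scipy.spatial.transform import Rotation as Ro
    T=np.array(f["T_tool_cam"]); P=P@T[:3,:3].T+T[:3,3]
    R=Ro.from_euler("xyz",f["s"]["ee_rot"],degrees=True).as_matrix()
    return P@R.T+np.array(f["s"]["ee_pos"])
E
python3 - <<'E'
from h import *
s=env.state(); print({k:np.round(v,2) for k,v in s.items()})
for n in("top","scene"):
    f=grab(n); cv2.imwrite(f"pics/{n}0.png",f["img"]); P=cloud(f); np.save(n+".npy",np.where(f["z_map"][...,None]>0,P,np.nan)); np.save(n+"_img.npy",f["img"])
E
```

```text
{'time_s': np.float64(0.0), 'qpos': array([-67.5 ,  18.35,  89.71,  -0.  ,  72.04,  -1.15]), 'qvel': array([ 0.05, -0.01,  0.03,  0.01, -0.  , -0.05]), 'effort': array([  0.  , -41.25, -23.2 ,   0.07,   0.05,  -0.  ]), 'ee_pos': array([ 230.44, -526.2 ,  184.8 ]), 'ee_rot': array([-179.9 ,   -0.  ,   23.65]), 'force': array([-0.58,  0.22, -0.32]), 'torque': array([ 0.06, -0.01, -0.03]), 'gripper_force': np.float64(0.0), 'gripper_width': np.float64(91.19)}
```

View pics/top0.png

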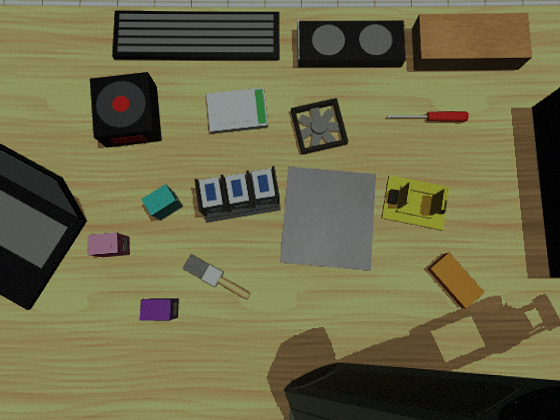

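View pics/scene0.png

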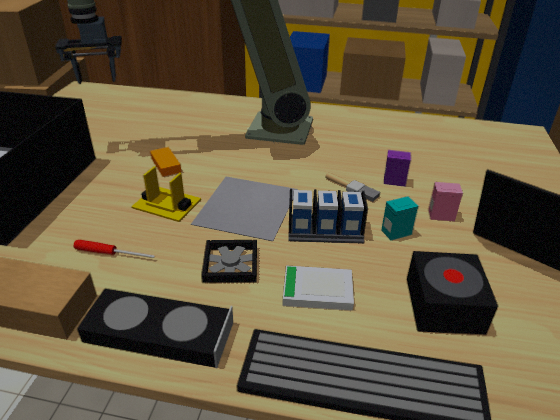

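The top view shows the rack with its three blue, silver-lidded tins at about (210,192), (237,188) and (263,184). The mat is at (328,218) and the yellow caddy at (415,203). The possible mix-ups are turquoise (161,202), pink (108,244) and purple (158,309), all standing outside the rack, so I leave them alone. The wanted tins are the three in the rack.

```bash
cat > m.py <<'E'
from h import *
P=np.load("top.npy"); I=np.load("top_img.npy"); hsv=cv2.cvtColor(I,cv2.COLOR_BGR2HSV)
def win(x0,x1,y0,y1):
    m=np.zeros(I.shape[:2],bool); m[y0:y1,x0:x1]=1; return m
def rect(m,name):
    q=P[m][:,:2]; q=q[np.isfinite(q).all(1)]; r=cv2.minAreaRect(q.astype(np.float32)); print(name,len(q),np.round(r[0],1),np.round(r[1],1),round(r[2],1))
z=P[...,2]
for u,v in((330,260),(300,80),(210,192),(237,188),(263,184),(328,218)): print((u,v),np.round(P[v,u],1))
r=win(188,285,160,228)
rect(r&(z>80)&(z<110),"rack top")
rect(r&(z>15),"rack>15"); 
for u in(210,237,263):
    rect(win(u-16,u+16,165,215)&(z>85)&(hsv[...,2]>70)&(((hsv[...,1]<90)&(hsv[...,2]>110))|((hsv[...,0]>95)&(hsv[...,0]<130)&(hsv[...,1]>90))),f"tin{u}")
c=win(375,455,168,238)
yel=(hsv[...,0]>20)&(hsv[...,0]<35)&(hsv[...,1]>170)
rect(c&yel&(z<40),"caddy base yellow"); rect(c&(z>60),"caddy walls")
m=win(280,380,160,275)&(hsv[...,1]<50)&(z<12); rect(m,"mat")
for n,w in dict(drive=(203,272,84,135),fan=(288,352,92,156),brush=(180,252,250,302),box=(425,488,250,310),teal=(138,185,182,222)).items(): rect(win(*w)&(z>12),n)
E
python3 m.py
python3 - <<'E'
from h import *
I=np.load("top_img.npy"); a=cv2.resize(I[155:235,185:290],None,fx=3.8,fy=3.8,interpolation=2); b=cv2.resize(I[160:240,370:460],None,fx=3.8,fy=3.8,interpolation=2)
cv2.imwrite("pics/crop.png",np.hstack([a,b]))
E
```

```text
(330, 260) [375.7   1.    5.4]
(300, 80) [839.7  69.5   3.4]
(210, 192) [525.1 281.4  96.8]
(237, 188) [534.2 220.   97.6]
(263, 184) [543.7 160.6  96.9]
(328, 218) [478.1   3.6   3.6]
rack top 2109 [533.1 220.7] [ 75.5 186. ] 9.4
rack>15 2664 [532.7 220.7] [ 83.9 185.9] 9.8
tin210 526 [526.6 272.9] [65.1 59.6] 9.5
tin237 536 [536.1 221.8] [62. 82.] 81.8
tin263 534 [543.9 170.5] [64.9 64.1] 8.9
caddy base yellow 1684 [ 517.7 -211.1] [148.9 108.8] 78.4
caddy walls 289 [ 516.9 -211.4] [88.4 50.7] 78.3
mat 8552 [481.3   2.4] [220.  241.1] 84.8
drive 2307 [752.7 230.7] [105.9 146.8] 6.8
fan 1518 [711.4  23.4] [123.4 120.6] 13.4
brush 898 [332.8 270.5] [170.8  41.7] 61.6
box 1442 [ 330.2 -291.6] [120.6  62.8] 40.5
teal 838 [508.5 400.1] [47.1 67.2] 32.6
```

View pics/crop.png

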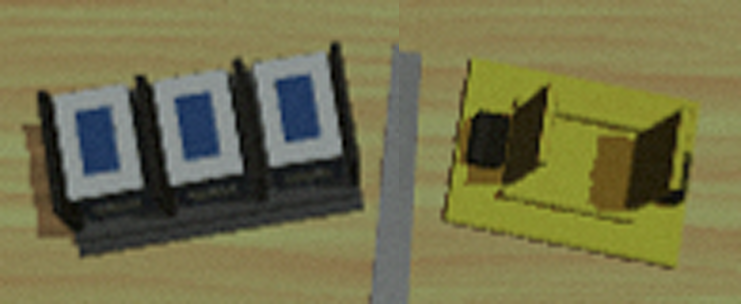

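The crop shows three tins with silver lids and blue labels between black dividers, and the yellow caddy with its two end walls. The sizes measured (186 mm rack, 149×109 base, 220×241 mat) and the heights of about 97 mm agree with the description. Next I'll move above the rack.

```bash
cat >> h.py <<'E'
def go(x,y,z,yaw):
    s=env.state(); y0=s["ee_rot"][2]; a=np.radians(y0); d=np.array([x,y,z])-s["ee_pos"]
    print("t %.2f pos %s rot %s F %s w %.1f gf %.1f"%(s["time_s"],np.round(s["ee_pos"],1),np.round(s["ee_rot"],1),np.round(s["force"],1),s["gripper_width"],s["gripper_force"]))
    print("delta",np.round([d[0]*np.cos(a)+d[1]*np.sin(a),d[0]*np.sin(a)-d[1]*np.cos(a),-d[2]],1),"roll",round((y0-yaw)/5,2))
E
python3 -c "
from h import *
go(500,150,260,99.3)"
```

```text
t 0.10 pos [ 230.5 -526.2  184.9] rot [-179.9   -0.    23.7] F [0.1 0.4 0. ] w 91.1 gf 0.0
delta [ 518.2 -511.3  -75.1] roll -15.13
```

Emit:
arm_command(rows=[{"delta_pos": [50, -50, -75], "roll": -2, "jaw": 100}, {"delta_pos": [80, -80, -75], "roll": -3, "jaw": 100}, {"delta_pos": [110, -110, -75], "roll": -4, "jaw": 100}, {"delta_pos": [140, -140, -75], "roll": -5, "jaw": 100}, {"delta_pos": [170, -170, -75], "roll": -6, "jaw": 100}, {"delta_pos": [200, -200, -75], "roll": -7, "jaw": 100}, {"delta_pos": [230, -230, -75], "roll": -8, "jaw": 100}, {"delta_pos": [260, -260, -75], "roll": -9, "jaw": 100}, {"delta_pos": [290, -290, -75], "roll": -10, "jaw": 100}, {"delta_pos": [320, -320, -75], "roll": -11, "jaw": 100}, {"delta_pos": [350, -350, -75], "roll": -12, "jaw": 100}, {"delta_pos": [380, -380, -75], "roll": -13, "jaw": 100}, {"delta_pos": [410, -410, -75], "roll": -14, "jaw": 100}, {"delta_pos": [440, -440, -75], "roll": -15.1, "jaw": 100}, {"delta_pos": [470, -465, -75], "roll": -15.1, "jaw": 100}, {"delta_pos": [500, -490, -75], "roll": -15.1, "jaw": 100}, {"delta_pos": [518, -511, -75], "roll": -15.1, "jaw": 100}, {"delta_pos": [518, -511, -75], "roll": -15.1, "jaw": 100}, {"delta_pos": [518, -511, -75], "roll": -15.1, "jaw": 100}, {"delta_pos": [518, -511, -75], "roll": -15.1, "jaw": 100}])

```text
time_s: 1.77
ee_pos: [500.1, 150.6, 259.5]
ee_rot: [-179.9, 0.0, 99.3]
force: [-0.3, -0.3, 0.5]
gripper_width: 91.0
gripper_force: 0.0
```

```bash
cat > w.py <<'E'
from h import *
import sys
f=grab("wrist"); P=np.where(f["z_map"][...,None]>0,cloud(f),np.nan); I=f["img"]; cv2.imwrite(f"pics/{sys.argv[1]}.png",I); np.save(sys.argv[1]+".npy",P); np.save(sys.argv[1]+"_img.npy",I)
print("range",np.round(np.nanmin(P.reshape(-1,3),0)),np.round(np.nanmax(P.reshape(-1,3),0)))
E
python3 w.py w1; python3 -c "
from h import *
go(542.8,161.5,150,99.3)"
```

```text
range [ 120. -157.   -4.] [894. 416. 415.]
t 1.82 pos [499.7 149.3 259.8] rot [-1.799e+02  1.000e-01  9.920e+01] F [-0.3  1.  -0.6] w 91.3 gf 0.0
delta [  5.1  44.5 109.8] roll -0.01
```

View pics/w1.png

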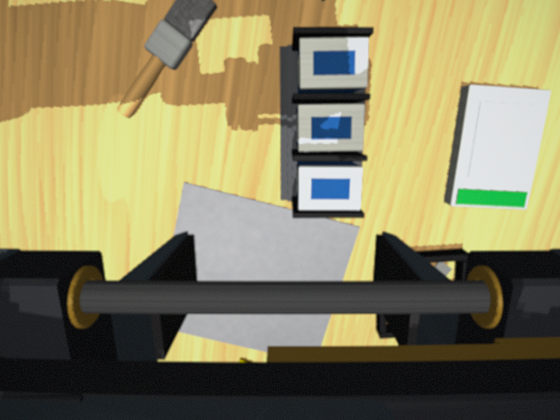

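The wrist picture shows the three lids at (330,188), (331,127) and (333,64), nearly square with the tool. I'll measure them here.

Run:
```python
from h import *
P=np.load("w1.npy"); I=np.load("w1_img.npy"); z=P[...,2]
m0=np.zeros(z.shape,bool); m0[25:218,285:380]=1
def rect(m,name):
    q=P[m][:,:2]; r=cv2.minAreaRect(q.astype(np.float32)); print(name,len(q),np.round(r[0],1),np.round(r[1],1),round(r[2],1),"z",np.round(np.median(P[m][:,2]),1))
rect(m0&(z>80)&(z<110),"all top")
br=(I.max(2)>75)&m0&(z>85)&(z<108)
br=cv2.erode(br.astype(np.uint8),np.ones((2,2)))
n,l,s,c=cv2.connectedComponentsWithStats(br)
for i in range(1,n):
    if s[i,4]>500: rect(l==i,str(np.round(c[i])))
```

```text
all top 11825 [534.3 222.1] [ 76.1 186.3] 9.7 z 96.2
[334.  63.] 3277 [525.8 281.3] [64.6 44.5] 9.8 z 96.4
[331. 127.] 2963 [535.3 221.6] [64.8 44.8] 10.0 z 96.4
[330. 188.] 2627 [547.  159.8] [66.3 47.9] 9.6 z 96.5
```

```bash
python3 -c "
from h import *
go(544.5,162,38,99.7)"
```

```text
t 1.82 pos [499.7 149.3 259.8] rot [-1.799e+02  1.000e-01  9.920e+01] F [-0.3  1.  -0.6] w 91.3 gf 0.0
delta [  5.3  46.3 221.8] roll -0.09
```

Emit:
arm_command(rows=[{"delta_pos": [4.5, 46, 40], "roll": -0.1, "jaw": 100}, {"delta_pos": [4.5, 46, 75], "roll": -0.1, "jaw": 100}, {"delta_pos": [4.5, 46, 105], "roll": -0.1, "jaw": 100}, {"delta_pos": [4.5, 46, 105], "roll": -0.1, "jaw": 100}, {"delta_pos": [4.5, 46, 130], "roll": -0.1, "jaw": 100}, {"delta_pos": [4.5, 46, 150], "roll": -0.1, "jaw": 100}, {"delta_pos": [4.5, 46, 170], "roll": -0.1, "jaw": 100}, {"delta_pos": [4.5, 46, 190], "roll": -0.1, "jaw": 100}, {"delta_pos": [4.5, 46, 210], "roll": -0.1, "jaw": 100}, {"delta_pos": [4.5, 46, 222], "roll": -0.1, "jaw": 100}, {"delta_pos": [4.5, 46, 222], "roll": -0.1, "jaw": 100}, {"delta_pos": [4.5, 46, 222], "roll": -0.1, "jaw": 100}])

```text
time_s: 2.82
ee_pos: [545.4, 160.1, 40.3]
ee_rot: [179.9, 0.0, 99.6]
force: [-0.2, 0.1, 0.5]
gripper_width: 91.3
gripper_force: 0.0
```

Emit:
arm_command(rows=[{"delta_pos": [0, 0, 0], "roll": 0, "jaw": 60}, {"delta_pos": [0, 0, 0], "roll": 0, "jaw": 60}, {"delta_pos": [0, 0, 0], "roll": 0, "jaw": 60}, {"delta_pos": [0, 0, 0], "roll": 0, "jaw": 60}, {"delta_pos": [0, 0, 0], "roll": 0, "jaw": 60}, {"delta_pos": [0, 0, 0], "roll": 0, "jaw": 60}, {"delta_pos": [0, 0, 0], "roll": 0, "jaw": 60}, {"delta_pos": [0, 0, 0], "roll": 0, "jaw": 60}], squeeze=40)

```text
time_s: 3.48
ee_pos: [545.3, 161.0, 39.4]
ee_rot: [179.9, 0.0, 99.7]
force: [0.3, 0.1, 5.9]
gripper_width: 63.7
gripper_force: 40.0
```

Gripped at 63.7 mm. Lifting 18 mm to feel the weight.

Emit:
arm_command(rows=[{"delta_pos": [0, 0, -3], "roll": 0, "jaw": 60}, {"delta_pos": [0, 0, -8], "roll": 0, "jaw": 60}, {"delta_pos": [0, 0, -13], "roll": 0, "jaw": 60}, {"delta_pos": [0, 0, -18], "roll": 0, "jaw": 60}, {"delta_pos": [0, 0, -18], "roll": 0, "jaw": 60}, {"delta_pos": [0, 0, -18], "roll": 0, "jaw": 60}, {"delta_pos": [0, 0, -18], "roll": 0, "jaw": 60}, {"delta_pos": [0, 0, -18], "roll": 0, "jaw": 60}])

```text
time_s: 4.15
ee_pos: [544.6, 160.8, 56.4]
ee_rot: [-180.0, 0.0, 99.7]
force: [-0.4, 0.8, -2.0]
gripper_width: 63.7
gripper_force: 40.0
```

```bash
python3 -c "
from h import *
go(544.5,162,38,99.7); print(env.state()['effort'],env.state()['torque'])"
```

```text
t 4.15 pos [544.6 160.8  56.4] rot [-180.     0.    99.7] F [-0.4  0.8 -2. ] w 63.7 gf 40.0
delta [ 1.2  0.1 18.4] roll -0.01
[ 1.53889123e-03 -4.40264475e+01 -2.01595598e+01  6.79734978e-02
  2.64905981e-02  5.98714159e-04] [ 0.03116214 -0.09643238 -0.07864767]
```

−2 N, so this tin is empty. I'll set it back.

Emit:
arm_command(rows=[{"delta_pos": [0, 0, 6], "roll": 0, "jaw": 60}, {"delta_pos": [0, 0, 11], "roll": 0, "jaw": 60}, {"delta_pos": [0, 0, 14], "roll": 0, "jaw": 60}, {"delta_pos": [0, 0, 16], "roll": 0, "jaw": 60}, {"delta_pos": [0, 0, 17.5], "roll": 0, "jaw": 60}, {"delta_pos": [0, 0, 17.5], "roll": 0, "jaw": 60}, {"delta_pos": [0, 0, 17.5], "roll": 0, "jaw": 60}, {"delta_pos": [0, 0, 17.5], "roll": 0, "jaw": 60}])

```text
time_s: 4.82
ee_pos: [544.6, 160.8, 39.3]
ee_rot: [-180.0, 0.0, 99.7]
force: [-1.0, -0.6, 2.4]
gripper_width: 63.9
gripper_force: 40.0
```

Emit:
arm_command(rows=[{"delta_pos": [0, 0, 0], "roll": 0, "jaw": 72}, {"delta_pos": [0, 0, 0], "roll": 0, "jaw": 80}, {"delta_pos": [0, 0, 0], "roll": 0, "jaw": 100}, {"delta_pos": [0, 0, 0], "roll": 0, "jaw": 100}, {"delta_pos": [0, 0, 0], "roll": 0, "jaw": 100}, {"delta_pos": [0, 0, 0], "roll": 0, "jaw": 100}, {"delta_pos": [0, 0, -20], "roll": 0, "jaw": 100}, {"delta_pos": [0, 0, -45], "roll": 0, "jaw": 100}, {"delta_pos": [0, 0, -70], "roll": 0, "jaw": 100}, {"delta_pos": [0, 0, -95], "roll": 0, "jaw": 100}, {"delta_pos": [0, 0, -95], "roll": 0, "jaw": 100}, {"delta_pos": [30, 0, -95], "roll": 0, "jaw": 100}, {"delta_pos": [61.5, 0, -95], "roll": 0, "jaw": 100}, {"delta_pos": [61.5, 0, -95], "roll": 0, "jaw": 100}, {"delta_pos": [61.5, 0, -95], "roll": 0, "jaw": 100}])

```text
time_s: 6.07
ee_pos: [534.0, 222.4, 133.4]
ee_rot: [-179.9, 0.0, 99.8]
force: [-0.0, -0.2, -0.7]
gripper_width: 91.3
gripper_force: 0.0
```

```bash
python3 -c "
from h import *
go(535,221.3,38,99.7)"
```

```text
t 6.07 pos [534.  222.4 133.4] rot [-179.9    0.    99.8] F [-0.  -0.2 -0.7] w 91.3 gf 0.0
delta [-1.3  0.8 95.4] roll 0.02
```

Emit:
arm_command(rows=[{"delta_pos": [-0.5, 0.5, 25], "roll": 0, "jaw": 100}, {"delta_pos": [-0.5, 0.5, 50], "roll": 0, "jaw": 100}, {"delta_pos": [-0.5, 0.5, 75], "roll": 0, "jaw": 100}, {"delta_pos": [-0.5, 0.5, 90], "roll": 0, "jaw": 100}, {"delta_pos": [-0.5, 0.5, 94], "roll": 0, "jaw": 100}, {"delta_pos": [-0.5, 0.5, 94], "roll": 0, "jaw": 100}, {"delta_pos": [-0.5, 0.5, 94], "roll": 0, "jaw": 100}, {"delta_pos": [-0.5, 0.5, 94], "roll": 0, "jaw": 60}, {"delta_pos": [-0.5, 0.5, 94], "roll": 0, "jaw": 60}, {"delta_pos": [-0.5, 0.5, 94], "roll": 0, "jaw": 60}, {"delta_pos": [-0.5, 0.5, 94], "roll": 0, "jaw": 60}, {"delta_pos": [-0.5, 0.5, 94], "roll": 0, "jaw": 60}, {"delta_pos": [-0.5, 0.5, 94], "roll": 0, "jaw": 60}, {"delta_pos": [-0.5, 0.5, 94], "roll": 0, "jaw": 60}], squeeze=40)

```text
time_s: 7.23
ee_pos: [535.1, 221.2, 40.7]
ee_rot: [180.0, -0.0, 99.7]
force: [-2.4, 0.7, 4.4]
gripper_width: 63.7
gripper_force: 39.9
```

Emit:
arm_command(rows=[{"delta_pos": [0, 0, -3], "roll": 0, "jaw": 60}, {"delta_pos": [0, 0, -8], "roll": 0, "jaw": 60}, {"delta_pos": [0, 0, -13], "roll": 0, "jaw": 60}, {"delta_pos": [0, 0, -18], "roll": 0, "jaw": 60}, {"delta_pos": [0, 0, -18], "roll": 0, "jaw": 60}, {"delta_pos": [0, 0, -18], "roll": 0, "jaw": 60}, {"delta_pos": [0, 0, -18], "roll": 0, "jaw": 60}, {"delta_pos": [0, 0, -18], "roll": 0, "jaw": 60}])

```text
time_s: 7.9
ee_pos: [534.9, 221.0, 57.8]
ee_rot: [-180.0, 0.0, 99.7]
force: [1.0, -0.1, -6.2]
gripper_width: 64.2
gripper_force: 39.9
```

−6.2 N: the middle tin is the loaded one. I'll lift it clear and carry it over to the mat.

Emit:
arm_command(rows=[{"delta_pos": [0, 0, -10], "roll": 0, "jaw": 60}, {"delta_pos": [0, 0, -25], "roll": 0, "jaw": 60}, {"delta_pos": [0, 0, -40], "roll": 0, "jaw": 60}, {"delta_pos": [0, 0, -55], "roll": 0, "jaw": 60}, {"delta_pos": [0, 0, -70], "roll": 0, "jaw": 60}, {"delta_pos": [0, 0, -85], "roll": 0, "jaw": 60}, {"delta_pos": [0, 0, -97], "roll": 0, "jaw": 60}, {"delta_pos": [0, 0, -103], "roll": 0, "jaw": 60}, {"delta_pos": [0, 0, -103], "roll": 0, "jaw": 60}], squeeze=50)

```text
time_s: 8.65
ee_pos: [536.1, 221.5, 163.1]
ee_rot: [179.8, -0.0, 99.7]
force: [1.3, -0.1, -6.0]
gripper_width: 64.2
gripper_force: 49.9
```

```bash
python3 -c "
from h import *
go(485,5,100,135)"
```

```text
t 8.65 pos [536.1 221.5 163.1] rot [179.8  -0.   99.7] F [ 1.3 -0.1 -6. ] w 64.2 gf 49.9
delta [-204.9  -86.7   63.1] roll -7.07
```

Emit:
arm_command(rows=[{"delta_pos": [-8, -3, 0], "roll": 0, "jaw": 60}, {"delta_pos": [-24, -10, 0], "roll": -0.3, "jaw": 60}, {"delta_pos": [-44, -18, 0], "roll": -0.8, "jaw": 60}, {"delta_pos": [-66, -28, 0], "roll": -1.6, "jaw": 60}, {"delta_pos": [-88, -37, 0], "roll": -2.4, "jaw": 60}, {"delta_pos": [-110, -46, 0], "roll": -3.2, "jaw": 60}, {"delta_pos": [-132, -56, 0], "roll": -4, "jaw": 60}, {"delta_pos": [-154, -65, 5], "roll": -4.8, "jaw": 60}, {"delta_pos": [-174, -73, 15], "roll": -5.6, "jaw": 60}, {"delta_pos": [-190, -80, 27], "roll": -6.4, "jaw": 60}, {"delta_pos": [-200, -85, 40], "roll": -7, "jaw": 60}, {"delta_pos": [-205, -87, 52], "roll": -7, "jaw": 60}, {"delta_pos": [-205, -87, 64], "roll": -7, "jaw": 60}, {"delta_pos": [-205, -87, 76], "roll": -7, "jaw": 60}, {"delta_pos": [-205, -87, 88], "roll": -7, "jaw": 60}, {"delta_pos": [-205, -87, 100], "roll": -7, "jaw": 60}, {"delta_pos": [-205, -87, 110], "roll": -7, "jaw": 60}, {"delta_pos": [-205, -87, 115], "roll": -7, "jaw": 60}, {"delta_pos": [-205, -87, 115], "roll": -7, "jaw": 60}, {"delta_pos": [-205, -87, 115], "roll": -7, "jaw": 60}])

```text
time_s: 10.32
ee_pos: [483.3, 4.2, 45.9]
ee_rot: [-180.0, -0.0, 134.6]
force: [0.0, 0.3, -5.8]
gripper_width: 63.7
gripper_force: 49.9
```

```bash
python3 w.py w2; python3 -c "
from h import *
go(485,5,36,135)
P=np.load('w2.npy'); z=P[...,2]; print(np.nanmedian(z[(abs(P[...,0]-485)<80)&(abs(P[...,1]-5)<80)&(z<20)]))"
```

```text
range [ 249. -165.   -3.] [652. 228. 201.]
t 10.37 pos [483.9   4.3  46.4] rot [180.    0.  134.6] F [ 0.1 -0.3 -4.4] w 63.9 gf 49.9
delta [-0.2  1.3 10.4] roll -0.07
1.8164352103394208
```

Lowering gently until the mat takes the load.

Emit:
arm_command(rows=[{"delta_pos": [0, 0, 4], "roll": 0, "jaw": 60}, {"delta_pos": [0, 0, 7], "roll": 0, "jaw": 60}, {"delta_pos": [0, 0, 9], "roll": 0, "jaw": 60}, {"delta_pos": [0, 0, 10], "roll": 0, "jaw": 60}, {"delta_pos": [0, 0, 10], "roll": 0, "jaw": 60}, {"delta_pos": [0, 0, 10], "roll": 0, "jaw": 60}, {"delta_pos": [0, 0, 10], "roll": 0, "jaw": 60}, {"delta_pos": [0, 0, 10], "roll": 0, "jaw": 60}])

```text
time_s: 11.03
ee_pos: [483.8, 4.4, 36.7]
ee_rot: [180.0, 0.0, 134.7]
force: [-2.5, -0.0, 5.1]
gripper_width: 63.7
gripper_force: 49.9
```

Emit:
arm_command(rows=[{"delta_pos": [0, 0, 0], "roll": 0, "jaw": 72}, {"delta_pos": [0, 0, 0], "roll": 0, "jaw": 80}, {"delta_pos": [0, 0, 0], "roll": 0, "jaw": 100}, {"delta_pos": [0, 0, 0], "roll": 0, "jaw": 100}, {"delta_pos": [0, 0, 0], "roll": 0, "jaw": 100}, {"delta_pos": [0, 0, 0], "roll": 0, "jaw": 100}, {"delta_pos": [0, 0, -20], "roll": 0, "jaw": 100}, {"delta_pos": [0, 0, -45], "roll": 0, "jaw": 100}, {"delta_pos": [0, 0, -75], "roll": 0, "jaw": 100}, {"delta_pos": [0, 0, -100], "roll": 0, "jaw": 100}, {"delta_pos": [0, 0, -100], "roll": 1.4, "jaw": 100}, {"delta_pos": [0, 0, -100], "roll": 2.8, "jaw": 100}, {"delta_pos": [0, 0, -100], "roll": 4.2, "jaw": 100}, {"delta_pos": [0, 0, -100], "roll": 5.6, "jaw": 100}, {"delta_pos": [0, 0, -100], "roll": 7, "jaw": 100}, {"delta_pos": [0, 0, -100], "roll": 8.4, "jaw": 100}, {"delta_pos": [0, 0, -100], "roll": 9.8, "jaw": 100}, {"delta_pos": [0, 0, -100], "roll": 11.2, "jaw": 100}, {"delta_pos": [0, 0, -100], "roll": 12.6, "jaw": 100}, {"delta_pos": [0, 0, -100], "roll": 14, "jaw": 100}])

```text
time_s: 12.7
ee_pos: [483.8, 4.5, 136.1]
ee_rot: [180.0, 0.0, 64.3]
force: [-0.3, 0.5, 0.7]
gripper_width: 91.2
gripper_force: 0.0
```

Emit:
arm_command(rows=[{"delta_pos": [0, 0, 0], "roll": 1.4, "jaw": 100}, {"delta_pos": [0, 0, 0], "roll": 2.8, "jaw": 100}, {"delta_pos": [0, 0, 0], "roll": 4, "jaw": 100}, {"delta_pos": [0, 0, 0], "roll": 4, "jaw": 100}, {"delta_pos": [0, 0, 0], "roll": 4, "jaw": 100}])

```text
time_s: 13.12
ee_pos: [483.7, 4.5, 136.1]
ee_rot: [180.0, 0.0, 44.8]
force: [0.7, -0.4, 0.3]
gripper_width: 91.0
gripper_force: 0.0
```

```bash
python3 -c "
from h import *
go(484,4.4,36.5,44.7)
f=grab('top');P=cloud(f);z=P[...,2];m=(z>84)&(z<100)&(abs(P[...,0]-484)<45)&(abs(P[...,1]-4)<45)
print(m.sum()); print(cv2.minAreaRect(P[m][:,:2].astype(np.float32)) if m.sum()>20 else 0)
cv2.imwrite('pics/scene1.png',grab('scene')['img'])"
```

```text
t 13.12 pos [483.7   4.5 136.1] rot [180.    0.   44.8] F [ 0.7 -0.4  0.3] w 91.0 gf 0.0
delta [ 0.1  0.2 99.6] roll 0.02
0
0
```

View pics/scene1.png

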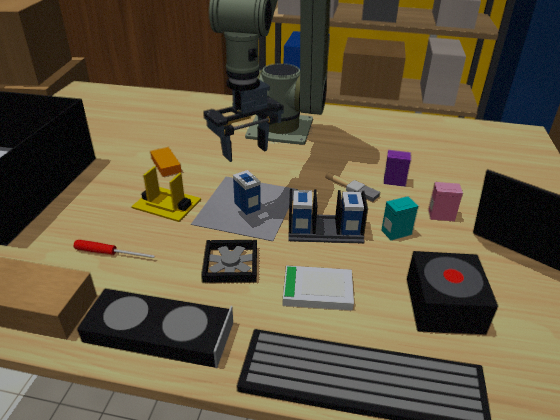

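The scene view shows the loaded tin upright on the mat at (247,193), the empty ones still in the rack, and the gripper above the tin, turned. I'll go down and take it across the 44 mm.

Emit:
arm_command(rows=[{"delta_pos": [0, 0, 20], "roll": 0, "jaw": 100}, {"delta_pos": [0, 0, 45], "roll": 0, "jaw": 100}, {"delta_pos": [0, 0, 70], "roll": 0, "jaw": 100}, {"delta_pos": [0, 0, 90], "roll": 0, "jaw": 100}, {"delta_pos": [0, 0, 99], "roll": 0, "jaw": 100}, {"delta_pos": [0, 0, 99], "roll": 0, "jaw": 100}, {"delta_pos": [0, 0, 99], "roll": 0, "jaw": 100}, {"delta_pos": [0, 0, 99], "roll": 0, "jaw": 70}, {"delta_pos": [0, 0, 99], "roll": 0, "jaw": 50}, {"delta_pos": [0, 0, 99], "roll": 0, "jaw": 35}, {"delta_pos": [0, 0, 99], "roll": 0, "jaw": 35}, {"delta_pos": [0, 0, 99], "roll": 0, "jaw": 35}, {"delta_pos": [0, 0, 99], "roll": 0, "jaw": 35}, {"delta_pos": [0, 0, 99], "roll": 0, "jaw": 35}, {"delta_pos": [0, 0, 99], "roll": 0, "jaw": 35}, {"delta_pos": [0, 0, 99], "roll": 0, "jaw": 35}, {"delta_pos": [0, 0, 99], "roll": 0, "jaw": 35}, {"delta_pos": [0, 0, 99], "roll": 0, "jaw": 35}], squeeze=50)

```text
time_s: 14.72
ee_pos: [483.4, 4.7, 37.2]
ee_rot: [-180.0, 0.0, 44.6]
force: [-1.5, 1.4, 2.8]
gripper_width: 43.9
gripper_force: 49.8
```

Emit:
arm_command(rows=[{"delta_pos": [0, 0, -5], "roll": 0, "jaw": 35}, {"delta_pos": [0, 0, -15], "roll": 0, "jaw": 35}, {"delta_pos": [0, 0, -30], "roll": 0, "jaw": 35}, {"delta_pos": [0, 0, -50], "roll": 0, "jaw": 35}, {"delta_pos": [0, 0, -70], "roll": 0, "jaw": 35}, {"delta_pos": [0, 0, -90], "roll": 0, "jaw": 35}, {"delta_pos": [0, 0, -110], "roll": 0, "jaw": 35}, {"delta_pos": [0, 0, -130], "roll": 0, "jaw": 35}, {"delta_pos": [0, 0, -150], "roll": 0, "jaw": 35}, {"delta_pos": [0, 0, -170], "roll": 0, "jaw": 35}, {"delta_pos": [0, 0, -185], "roll": 0, "jaw": 35}, {"delta_pos": [0, 0, -190], "roll": 0, "jaw": 35}, {"delta_pos": [0, 0, -190], "roll": 0, "jaw": 35}])

```text
time_s: 15.8
ee_pos: [484.1, 4.2, 227.6]
ee_rot: [179.9, -0.0, 44.7]
force: [-0.2, 0.3, -6.6]
gripper_width: 43.8
gripper_force: 49.8
```

```bash
python3 -c "
from h import *
go(510,-335,225,78.4)"
```

```text
t 15.80 pos [484.1   4.2 227.6] rot [179.9  -0.   44.7] F [-0.2  0.3 -6.6] w 43.8 gf 49.8
delta [-220.   259.5    2.6] roll -6.75
```

Emit:
arm_command(rows=[{"delta_pos": [-6, 7, 0], "roll": -0.2, "jaw": 35}, {"delta_pos": [-18, 21, 0], "roll": -0.6, "jaw": 35}, {"delta_pos": [-35, 41, 0], "roll": -1.1, "jaw": 35}, {"delta_pos": [-53, 62, 0], "roll": -1.7, "jaw": 35}, {"delta_pos": [-71, 84, 0], "roll": -2.3, "jaw": 35}, {"delta_pos": [-89, 105, 0], "roll": -2.9, "jaw": 35}, {"delta_pos": [-107, 126, 0], "roll": -3.5, "jaw": 35}, {"delta_pos": [-125, 147, 0], "roll": -4.1, "jaw": 35}, {"delta_pos": [-143, 168, 0], "roll": -4.7, "jaw": 35}, {"delta_pos": [-161, 190, 0], "roll": -5.3, "jaw": 35}, {"delta_pos": [-179, 211, 0], "roll": -5.9, "jaw": 35}, {"delta_pos": [-196, 231, 0], "roll": -6.4, "jaw": 35}, {"delta_pos": [-210, 248, 0], "roll": -6.7, "jaw": 35}, {"delta_pos": [-218, 257, 0], "roll": -6.75, "jaw": 35}, {"delta_pos": [-220, 260, 0], "roll": -6.75, "jaw": 35}, {"delta_pos": [-220, 260, 0], "roll": -6.75, "jaw": 35}, {"delta_pos": [-220, 260, 0], "roll": -6.75, "jaw": 35}, {"delta_pos": [-220, 260, 0], "roll": -6.75, "jaw": 35}])

```text
time_s: 17.3
ee_pos: [509.8, -333.5, 227.0]
ee_rot: [-180.0, -0.1, 78.5]
force: [-0.3, 0.5, -5.8]
gripper_width: 43.8
gripper_force: 49.8
```

```bash
python3 w.py w3; python3 -c "
from h import *
go(517,-211,150,78.4)
P=np.load('w3.npy');I=np.load('w3_img.npy');z=P[...,2];hsv=cv2.cvtColor(I,cv2.COLOR_BGR2HSV)
near=(abs(P[...,0]-517)<90)&(abs(P[...,1]+211)<100)
R=lambda m:(m.sum(),*[np.round(v,1) for v in cv2.minAreaRect(P[m][:,:2].astype(np.float32))])
print('walls',R(near&(z>75)&(z<105)),np.nanmedian(z[near&(z>75)&(z<105)]))
yel=(hsv[...,0]>20)&(hsv[...,0]<35)&(hsv[...,1]>150)
print('base',R(near&yel&(z<30)&(z>2)))"
```

```text
range [ 127. -528.   -4.] [850. -68. 382.]
t 17.35 pos [ 509.9 -333.7  227.2] rot [-180.    -0.    78.5] F [ 0.1  0.3 -5.2] w 43.7 gf 49.8
delta [121.6 -17.6  77.2] roll 0.01
walls (np.int64(1239), array([ 516.8, -211.6]), array([86.3, 49.4]), np.float64(78.1)) 95.16270859404162
base (np.int64(11474), array([ 516.7, -211.3]), array([149.9, 110.9]), np.float64(78.4))
```

View pics/w3.png

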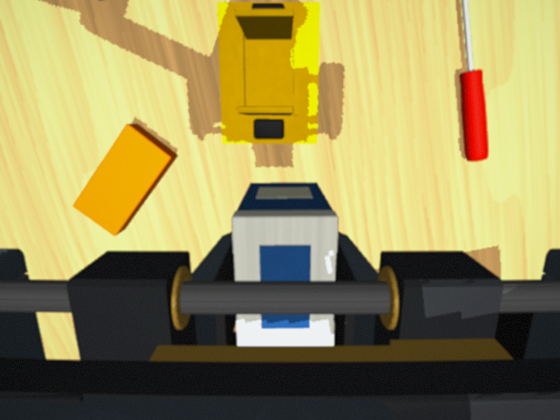

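The wrist view shows the caddy at (270,72) with its pocket free, and the tin held squarely, lid at (285,280). Now I'll check where the tin sits in the tool frame.

```bash
python3 -c "
from h import *
P=np.load('w3.npy'); s=env.state(); a=np.radians(78.45); d=P-np.array([509.85,-333.6,227.1])
X=d[...,0]*np.cos(a)+d[...,1]*np.sin(a); Y=d[...,0]*np.sin(a)-d[...,1]*np.cos(a); Z=d[...,2]
lid=np.zeros(Z.shape,bool); lid[216:280,240:330]=1; fr=np.zeros(Z.shape,bool); fr[190:209,250:322]=1
for n,m in(('lid',lid),('front',fr)):
  print(n,*[np.round(np.nanpercentile(v[m],[3,50,97]),1) for v in(X,Y,Z)])
row=(abs(Z-56)<6)&(abs(X)<40)
print('lidY',np.nanpercentile(Y[row&(X>5)],[1,99]),'Xmax',np.nanpercentile(X[row],99))
go(516.8,-211.4,165,78.3)"
```

```text
lid [ 3.9 17.9 31. ] [-17.8   0.4  18.4] [53.9 55.2 56.5]
front [30.6 31.  31.4] [-17.1   0.9  18.4] [-6.3 17.7 37.3]
lidY [-28.82563922  29.3418009 ] Xmax 31.532103222313385
t 17.35 pos [ 509.9 -333.7  227.2] rot [-180.    -0.    78.5] F [ 0.1  0.3 -5.2] w 43.7 gf 49.8
delta [121.2 -17.7  62.2] roll 0.03
```

Emit:
arm_command(rows=[{"delta_pos": [5, -1, 0], "roll": 0, "jaw": 35}, {"delta_pos": [18, -3, 5], "roll": 0, "jaw": 35}, {"delta_pos": [35, -5, 12], "roll": 0, "jaw": 35}, {"delta_pos": [53, -8, 20], "roll": 0, "jaw": 35}, {"delta_pos": [71, -10, 30], "roll": 0, "jaw": 35}, {"delta_pos": [89, -13, 40], "roll": 0, "jaw": 35}, {"delta_pos": [105, -15, 52], "roll": 0, "jaw": 35}, {"delta_pos": [116, -17, 60], "roll": 0, "jaw": 35}, {"delta_pos": [122, -17.5, 68], "roll": 0, "jaw": 35}, {"delta_pos": [122, -17.5, 76], "roll": 0, "jaw": 35}, {"delta_pos": [122, -17.5, 82], "roll": 0, "jaw": 35}, {"delta_pos": [122, -17.5, 82], "roll": 0, "jaw": 35}, {"delta_pos": [122, -17.5, 82], "roll": 0, "jaw": 35}, {"delta_pos": [122, -17.5, 82], "roll": 0, "jaw": 35}])

```text
time_s: 18.52
ee_pos: [517.7, -213.0, 145.5]
ee_rot: [179.9, 0.0, 78.3]
force: [-0.1, -0.5, -5.0]
gripper_width: 43.6
gripper_force: 49.8
```

```bash
python3 -c "
from h import *
go(517,-210.4,41,78.3);env.grab_frame('top');go(517,-210.4,41,78.3)"
```

```text
t 18.52 pos [ 517.7 -213.   145.5] rot [179.9   0.   78.3] F [-0.1 -0.5 -5. ] w 43.6 gf 49.8
delta [  2.4  -1.2 104.5] roll 0.01
t 18.57 pos [ 517.8 -212.9  145.7] rot [179.9   0.   78.3] F [ 0.2 -0.5 -5.6] w 43.9 gf 49.8
delta [  2.3  -1.3 104.7] roll 0.01
```

Emit:
arm_command(rows=[{"delta_pos": [1.5, -0.8, 5], "roll": 0, "jaw": 35}, {"delta_pos": [1.5, -0.8, 15], "roll": 0, "jaw": 35}, {"delta_pos": [1.5, -0.8, 27], "roll": 0, "jaw": 35}, {"delta_pos": [1.5, -0.8, 39], "roll": 0, "jaw": 35}, {"delta_pos": [1.5, -0.8, 51], "roll": 0, "jaw": 35}, {"delta_pos": [1.5, -0.8, 63], "roll": 0, "jaw": 35}, {"delta_pos": [1.5, -0.8, 75], "roll": 0, "jaw": 35}, {"delta_pos": [1.5, -0.8, 84], "roll": 0, "jaw": 35}, {"delta_pos": [1.5, -0.8, 90], "roll": 0, "jaw": 35}, {"delta_pos": [1.5, -0.8, 94], "roll": 0, "jaw": 35}, {"delta_pos": [1.5, -0.8, 94], "roll": 0, "jaw": 35}, {"delta_pos": [1.5, -0.8, 94], "roll": 0, "jaw": 35}, {"delta_pos": [1.5, -0.8, 94], "roll": 0, "jaw": 35}])

```text
time_s: 19.65
ee_pos: [517.5, -210.7, 51.8]
ee_rot: [179.9, 0.0, 78.4]
force: [0.6, 0.6, -6.0]
gripper_width: 44.0
gripper_force: 49.8
```

No side force, and the pose is on target. Lowering the rest.

Emit:
arm_command(rows=[{"delta_pos": [0, 0, 4], "roll": 0, "jaw": 35}, {"delta_pos": [0, 0, 7], "roll": 0, "jaw": 35}, {"delta_pos": [0, 0, 9], "roll": 0, "jaw": 35}, {"delta_pos": [0, 0, 10.5], "roll": 0, "jaw": 35}, {"delta_pos": [0, 0, 11.5], "roll": 0, "jaw": 35}, {"delta_pos": [0, 0, 11.5], "roll": 0, "jaw": 35}, {"delta_pos": [0, 0, 11.5], "roll": 0, "jaw": 35}, {"delta_pos": [0, 0, 11.5], "roll": 0, "jaw": 35}, {"delta_pos": [0, 0, 11.5], "roll": 0, "jaw": 35}])

```text
time_s: 20.4
ee_pos: [516.6, -210.4, 41.2]
ee_rot: [180.0, 0.0, 78.4]
force: [-3.4, 1.2, 6.3]
gripper_width: 43.7
gripper_force: 49.8
```

The floor carries it (+6 N). I'll release, rise and back away to look.

Emit:
arm_command(rows=[{"delta_pos": [0, 0, 0], "roll": 0, "jaw": 50}, {"delta_pos": [0, 0, 0], "roll": 0, "jaw": 60}, {"delta_pos": [0, 0, 0], "roll": 0, "jaw": 80}, {"delta_pos": [0, 0, 0], "roll": 0, "jaw": 100}, {"delta_pos": [0, 0, 0], "roll": 0, "jaw": 100}, {"delta_pos": [0, 0, 0], "roll": 0, "jaw": 100}, {"delta_pos": [0, 0, 0], "roll": 0, "jaw": 100}, {"delta_pos": [0, 0, -15], "roll": 0, "jaw": 100}, {"delta_pos": [0, 0, -40], "roll": 0, "jaw": 100}, {"delta_pos": [0, 0, -70], "roll": 0, "jaw": 100}, {"delta_pos": [0, 0, -100], "roll": 0, "jaw": 100}, {"delta_pos": [0, 0, -130], "roll": 0, "jaw": 100}, {"delta_pos": [0, 0, -160], "roll": 0, "jaw": 100}, {"delta_pos": [-30, 0, -180], "roll": 0, "jaw": 100}, {"delta_pos": [-70, 0, -180], "roll": 0, "jaw": 100}, {"delta_pos": [-110, 0, -180], "roll": 0, "jaw": 100}, {"delta_pos": [-140, 0, -180], "roll": 0, "jaw": 100}, {"delta_pos": [-160, 0, -180], "roll": 0, "jaw": 100}, {"delta_pos": [-160, 0, -180], "roll": 0, "jaw": 100}, {"delta_pos": [-160, 0, -180], "roll": 0, "jaw": 100}])

```text
time_s: 22.07
ee_pos: [484.3, -367.7, 219.2]
ee_rot: [-180.0, -0.0, 78.3]
force: [-0.2, 0.4, 1.0]
gripper_width: 91.1
gripper_force: 0.0
```

```bash
python3 w.py w4; python3 -c "
from h import *
go(0,0,0,0)
cv2.imwrite('pics/scene2.png',grab('scene')['img'])
def lid(P,c,b=50):
  z=P[...,2]; m=(z>88)&(z<104)&(np.hypot(P[...,0]-c[0],P[...,1]-c[1])<b)
  print(c,m.sum(),cv2.minAreaRect(P[m][:,:2].astype(np.float32)) if m.sum()>20 else 0, np.percentile(z[m],[10,50,90]) if m.sum() else 0)
lid(np.load('w4.npy'),(516.8,-211.4),60)
T=cloud(grab('top'))
for c in((516.8,-211.4),(544,162.4),(524,281)): lid(T,c,45)
"
```

```text
range [ 111. -581.   -4.] [ 819. -105.  374.]
t 22.12 pos [ 484.6 -366.7  219.3] rot [-1.80e+02 -1.00e-01  7.84e+01] F [-0.7  0.5 -0.5] w 91.5 gf 0.0
delta [ 261.5 -548.6  219.3] roll 15.67
(516.8, -211.4) 3479 ((513.0690307617188, -228.771240234375), (51.804901123046875, 50.31669616699219), 78.43373107910156) [95.04934073 96.28743475 97.45470874]
(516.8, -211.4) 699 ((516.671875, -210.95391845703125), (85.8833999633789, 47.74030303955078), 79.59616088867188) [93.28904677 96.12743494 98.82939967]
(544, 162.4) 701 ((543.133056640625, 161.50189208984375), (69.59278106689453, 65.86194610595703), 9.612833976745605) [93.27644779 95.93910976 98.51841177]
(524, 281) 742 ((523.3693237304688, 279.6359558105469), (71.0169906616211, 66.14999389648438), 9.751956939697266) [92.82675697 95.6790634  98.49139684]
```

View pics/w4.png

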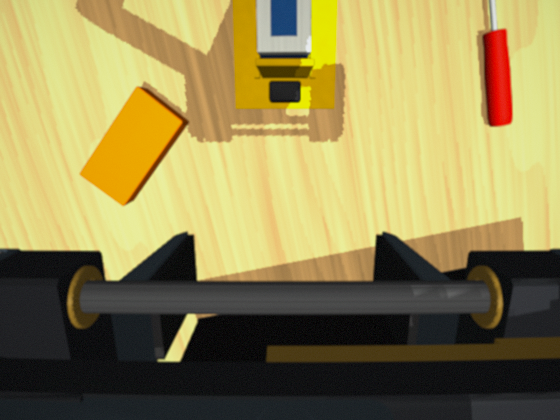

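View pics/scene2.png

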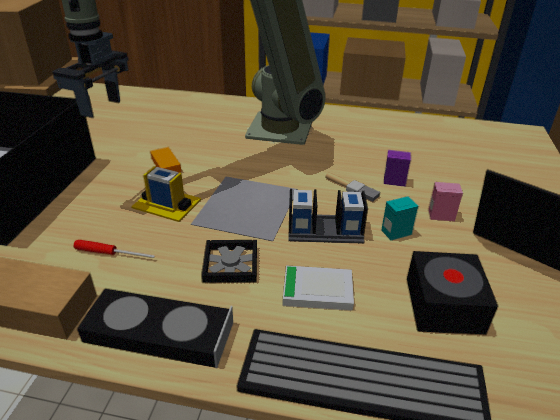

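The pictures show the loaded tin upright in the caddy pocket at (163,190) in the scene view and (285,25) in the wrist view. Its lid is at 96 mm, which is where it sits when fully down. Both empty tins stand in the rack at (302,212) and (351,212), and nothing else has moved. The arm is clear, so I'm handing in.

```bash
python3 -c "
from h import *
print(env.job_done())"
```

```text
the job is handed in; nothing more can be done
None
```

The middle tin was the loaded one (about 6 N when lifted). It now stands upright, fully down in the caddy pocket, after being set down on the mat and taken again across its narrow width. Of the two left in the rack, I lifted only one (empty, about 2 N). The job is handed in at about 22 s, but no verdict was returned.

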